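Show the reference ball under the bench magnifier

TASK

The dental scanner's reference ball is due to be looked over for scratches. Switch on the bench magnifier by pressing its keys right down, one at a time (first the round power key, then the half-moon key for the half-ring light, then the plus key; leave the minus key alone). Then lift the ball's carrying tray by its handle, bring the ball under the middle of the lens, about 13 cm below it, and finish while still holding the tray there in the gripper, level and still; the loose ball must stay in its pocket and never be touched, and neither the lens head nor the other things on the bench may be knocked.

Things in the scene. Friction and masses are not known exactly. Their poses are not given: they have to be found in the camera images.
- magnifier: Bench magnifier, fixed to the bench: white weighted base slab 240 x 200 x 34 mm high (origin under its centre, x away from the operator, z up). On its top, along the near (-x) edge, is a dark panel with a row of four white keys. 80 mm beyond the base's centre (+x) a 18 mm post rises to 0.39 m; from its top an arm of two thin rods (heights 0.36 to 0.39 m) runs 190 mm to the +y side and carries the lens head.
- lens_head: The magnifier's round lens head, level: a white ring 138 mm across and 26 mm thick (12 mm below to 14 mm above the origin) around a clear lens 100 mm across. Origin in the middle of the lens, 335 mm above the bench and at (80, 270) mm in the magnifier's x, y; axes parallel to the magnifier's. It is rigid and must not be knocked (contact above 5 N).
- key_power_top (a point): Centre of the top of the round power key (26 mm across), the first of the row on the +y side. The four keys stand 42 mm apart along the magnifier's y, 75 mm to the -x side of its centre, tops 43 mm above the bench and 9 mm proud of the base when up, all of them 24 to 26 mm long at most.
- key_half_top (a point): Middle of the top of the half-moon key (half disc 12 x 24 mm, round side to the operator), second of the row.
- key_plus_top (a point): Centre of the top of the plus-shaped key (24 x 24 mm, arms 8 mm wide), third of the row.
- key_minus_top (a point): Centre of the top of the minus-shaped key (a bar 8 x 24 mm), fourth of the row, at the -y end: leave it alone.
- key_power (a joint): Travel of the round key: 0 up, 0.004 m fully down. All keys are sprung: they begin to move at 1.5 N, are fully down at 5 N and spring back when let go; one counts as pressed beyond 0.003 m.
- key_half (a joint): Travel of the half-moon key, as key_power.
- key_plus (a joint): Travel of the plus key, as key_power.
- key_minus (a joint): Travel of the minus key, as key_power.
- tray: Carrying tray, about 0.12 to 0.22 kg, loose on the bench: a round aluminium dish 64 mm across and 12 mm high with a straight handle towards -x. Origin under the dish's centre, z up; stands level on the dish and a thin foot at the handle's end. In the dish is a round flat-floored pocket 36 mm across and 4 mm deep (floor 8 mm, rim 12 mm above the underside). A thin neck rises to the handle; whole length 227 mm.
- handle (a point): Middle of the tray's handle grip, a straight black bar 90 mm long (along the tray's x), 12 mm wide (y) and 16 mm tall (z): 150 mm from the dish's centre to -x, 30 mm above the tray's underside. Free on both sides.
- pocket (a point): Where the ball's centre is when the ball lies in the middle of the pocket: on the dish's axis, 18 mm above the tray's underside.
- ball: The reference ball: polished steel, 20 mm in diameter, 33 g, loose in the tray's pocket, where it can roll up to 8 mm from the middle; it leaves over the 4 mm rim if the tray is tipped or jerked. Not to be touched. Its origin lies on its surface and turns with it.
- ball_center (a point): Centre of the ball.
- articulator: Bystander: steel dental articulator holding two stone casts, about 115 x 115 mm and 136 mm high, 0.75 kg, loose. Origin under its centre.
- cast: Bystander: loose plaster cast of a tooth arch, about 66 x 58 mm and 33 mm high. Origin under its centre.
- bur_block: Bystander: loose wooden block 55 x 95 x 26 mm with rows of thin burs standing in it, 56 mm high in all. Origin under its centre.
- jar: Bystander: small closed jar, 54 mm across and 62 mm high. Origin under its centre.
Not all that is in view belongs to the job. Several things have the shape of the tray; the one meant has the colours described above.

How it is judged:
By the outcome, as a careful person would: the job done as asked, in the order asked, and still so for the second after the job is handed in, while the arm keeps its last pose, push and grip.
It also fails if it takes over 64 s, if anything falls off the work surface, if the arm or the gripper's body presses on something with over 40 N, if the wrist force passes 120 N, or if a joint passes its speed limit or range.

ROBOT

A 6-joint arm with a two-finger parallel gripper is mounted at the origin on the work surface. World frame = base frame: x ahead of the robot, y to its left, z up, the work surface at z = 0. Lengths are in m, angles in rad, forces in N, time in s.
With the tool pointing down it reaches from about 0.375 to 0.825 m from the base axis. Payload 5.5 kg.
Tool frame: the origin (TCP) lies between the finger pads; the fingertips stand 19 mm ahead of it and the grasp point (between the pads) is the TCP; z points along the fingers, x is the direction in which the jaws open and shut, and the axes are right-handed (so a half turn about z gives the same grasp; the last joint's range is limited). The gripper opens to 85 mm and grips with 20 to 120 N. Pads are 22 mm wide; open, the fingers measure 114 mm over their backs; the gripper's body (76 mm by 85 mm) begins 54 mm behind the grasp point. The pads swing forward as they close: fully open they stand 13 mm farther back than shut.
Start: joints at [1.187, 0.314, -0.047, 1.21, 0, 1.571], TCP at [0.225, 0.556, 0.216] pointing down, gripper open.
Joint ranges: [-2.67, 2.67], [-0.69, 1.73], [-1.03, 1.25], [-2.08, 2.16], [-1.42, 1.45], [-3.14, 3.14]. Speed limits (rad/s): [2.39, 2.39, 3.01, 3.14, 3.14, 3.14].

INTERFACE

Orientations are given as a unit quaternion [x, y, z, w].
In Python, from bench import readout, viewer, job_done, spotter gives the robot as it stands. The module is installed in compiled form; this text tells all that it offers.
- The arm moves only by the shell command python3 -m handwheel 'ROWS'. ROWS is JSON, one flat list of numbers, 5 for each row, row after row: the closure in counts, from 0 (fully open) to 255 (shut), then the shift along the tool's x, y, z in mm, then the turn about the tool's z in degrees. A call has 1 to 20 rows; each row shifts and turns the pose as measured when the row begins, along the tool's axes as they then stand; what a row does not reach is not made up. A row lasts 1/10 s, in which the tool goes at most 50 mm and 8.59 degrees, less where a joint would pass 70% of its speed; a pose out of reach is approached as far as the arm can. A call with a gripper value outside its range is refused whole. The fingers move at their own pace and stop on an object; the grip force is fixed at half the most. Time passes only in rows, so rows that do not move let the fingers close. It gives the time, the measured TCP pose, the force and the opening at its end, in the units of the state.
- readout.sense(): the state, without advancing time (a new reading comes with each control period).
- viewer.capture(name): name is "side" or "top" or "wrist"; returns a dict with "pixels" (400x640x3 uint8, red, green, blue), "intrinsics" (3x3 intrinsics, pixels), "position" and "orientation" of the camera in the world. Camera axes: x right, y down, z forward; pixel columns grow to the right and rows downward; lengths in m; the calibration is good to about 2 mm. A picture is of the moment at which its call begins. There is no depth.
- job_done(): hands the job in, once; it reports no verdict.
Trained networks look in the newest picture that a camera, given by its name, has taken for a name from the list of things; names that differ only in an ending like _2 or _b are one class to them, and where a whole thing is asked for, a point or a joint stands for the part that bears it (a point fixed in the world has none). Each returns a list of dicts, best first, with "p" (0 to 1); they miss things now and then, are a little off and sometimes report something else, mostly with a low value. They report only what shows in the picture. A call takes as long as a camera call. They do not tell look-alikes from the thing itself.
- spotter.recognise(query, camera): "location" ([column, row] in pixels, amid what is visible of it).
- spotter.masks_of(query, camera): "mask" (400x640 bool, what is visible of it) and "location" ([column, row] in pixels, amid what is visible of it).
The state is a dict: "clock": time; "qpos": joint angles; "joint_vel": joint speeds; "effort": joint torques, N m; "tool_pos": TCP position; "ee_rot": TCP orientation; "wrist_force": force on the tool from outside, world axes, zero at the start; "ft_torque": the same for the moment, N m; "grip_width": finger opening in m.
Only numpy, scipy, OpenCV 4.12 (cv2) and the standard library are available. Lean on these libraries where they do the work, as an engineer would, in place of code of your own. Each camera call takes 0.05 s, during which the arm holds its last target. There are 200 camera calls.

## Working session

There is one attempt and no reset: what is moved stays moved. The work goes in short steps, Python scripts to look and compute and a shell command to move; the robot and the scene stay as the last step left them, time stands still between calls to the robot, and variables do not carry over. Pictures are saved under pics/ and viewed, about 8 in all and at most 12, crops included, and the job is handed in when it is done.

```bash
mkdir -p pics
cat > h.py <<'E'
import numpy as np, cv2, json
from scipy.spatial.transform import Rotation as R
from bench import readout, viewer, job_done, spotter
def cap(n,f=None):
    c=viewer.capture(n)
    if f: cv2.imwrite('pics/'+f,c['pixels'][:,:,::-1])
    return c
def ray(c,uv):
    K=np.array(c['intrinsics']);d=np.linalg.inv(K)@[uv[0],uv[1],1.]
    return np.array(c['position']),R.from_quat(c['orientation']).apply(d)
def at(c,uv,z):
    o,d=ray(c,uv);return o+d*(z-o[2])/d[2]
def proj(c,p):
    K=np.array(c['intrinsics']);q=K@R.from_quat(c['orientation']).inv().apply(np.array(p)-c['position'])
    return q[:2]/q[2]
E
python3 - <<'E'
from h import *
s=readout.sense();print({k:np.round(v,3).tolist() for k,v in s.items()})
Z={'magnifier':.034,'lens_head':.335,'key_power_top':.043,'key_half_top':.043,'key_plus_top':.043,'key_minus_top':.043,'tray':.01,'handle':.038,'ball_center':.018,'articulator':.07,'cast':.02,'bur_block':.03,'jar':.05}
for n in('top','side'):
    c=cap(n,n+'0.png');print(n,np.round(c['position'],3),np.round(c['orientation'],3))
    for q,z in Z.items():
        for r in spotter.recognise(q,n)[:5]: print(q,round(r['p'],2),np.round(r['location']),np.round(at(c,r['location'],z)[:2],3))
E
```

```text
{'clock': 0.0, 'qpos': [1.187, 0.314, -0.048, 1.21, 0.0, 1.571], 'joint_vel': [0.0, -0.002, -0.001, 0.0, 0.002, 0.002], 'effort': [-0.0, -53.959, 33.975, 0.019, -0.0, 0.0], 'tool_pos': [0.224, 0.556, 0.216], 'ee_rot': [0.829, 0.559, -0.001, 0.0], 'wrist_force': [0.447, 0.132, -0.383], 'ft_torque': [0.044, 0.011, 0.053], 'grip_width': 0.085}
top [0.391 0.102 1.343] [-0.7    0.712 -0.032  0.039]
magnifier 0.67 [403. 165.] [ 0.641 -0.165]
lens_head 0.84 [339. 144.] [0.641 0.058]
key_half_top 0.33 [356. 219.] [ 0.464 -0.004]
key_minus_top 0.61 [269. 198.] [0.537 0.276]
tray 0.92 [211. 281.] [0.272 0.471]
tray 0.61 [267. 197.] [0.544 0.286]
tray 0.61 [241. 142.] [0.733 0.376]
tray 0.17 [400. 209.] [ 0.497 -0.155]
handle 0.96 [242. 141.] [0.73  0.368]
handle 0.88 [265. 190.] [0.566 0.289]
handle 0.65 [208. 285.] [0.261 0.475]
articulator 0.85 [292. 122.] [0.781 0.199]
cast 0.86 [356. 219.] [ 0.467 -0.008]
side [ 0.347 -0.988  0.939] [ 0.878 -0.062  0.04  -0.474]
magnifier 0.67 [359. 301.] [ 0.599 -0.192]
lens_head 0.83 [363. 170.] [0.648 0.056]
key_half_top 0.44 [360. 301.] [ 0.598 -0.198]
key_plus_top 0.63 [320. 312.] [ 0.478 -0.223]
tray 0.62 [318. 215.] [0.547 0.286]
tray 0.62 [354. 197.] [0.715 0.398]
tray 0.5 [246. 192.] [0.268 0.495]
handle 0.73 [356. 194.] [0.719 0.375]
handle 0.63 [302. 212.] [0.48  0.273]
handle 0.5 [254. 193.] [0.302 0.44 ]
articulator 0.64 [372. 216.] [0.731 0.17 ]
cast 0.64 [305. 267.] [ 0.459 -0.01 ]
bur_block 0.63 [306. 181.] [0.528 0.519]
bur_block 0.55 [374. 212.] [0.761 0.247]
bur_block 0.23 [323. 312.] [ 0.488 -0.212]
jar 0.67 [394. 249.] [0.765 0.003]
```

Run:
```python
import cv2
a=cv2.imread('pics/top0.png');b=cv2.imread('pics/side0.png')
cv2.imwrite('pics/a.png',cv2.resize(a[70:340,150:470],None,fx=2.2,fy=2.2,interpolation=cv2.INTER_CUBIC))
cv2.imwrite('pics/b.png',cv2.resize(b[110:350,180:500],None,fx=2.4,fy=2.4,interpolation=cv2.INTER_CUBIC))
```

```text
(no output)
```

View pics/a.png

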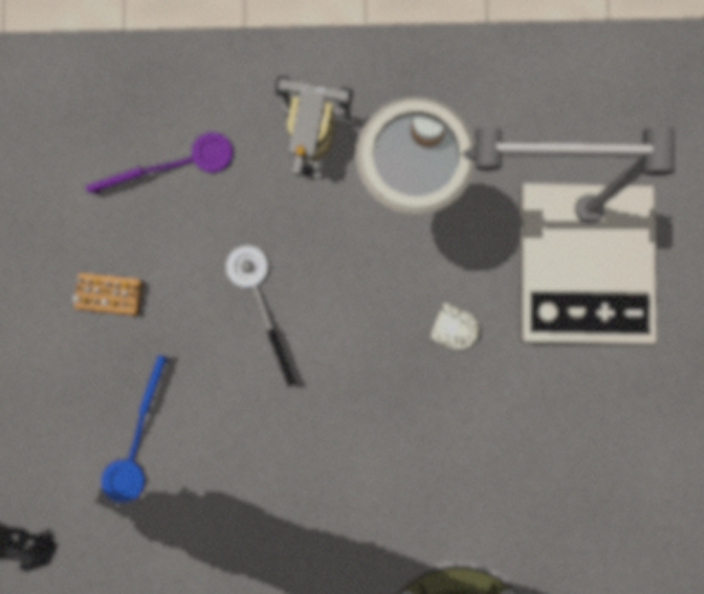

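View pics/b.png

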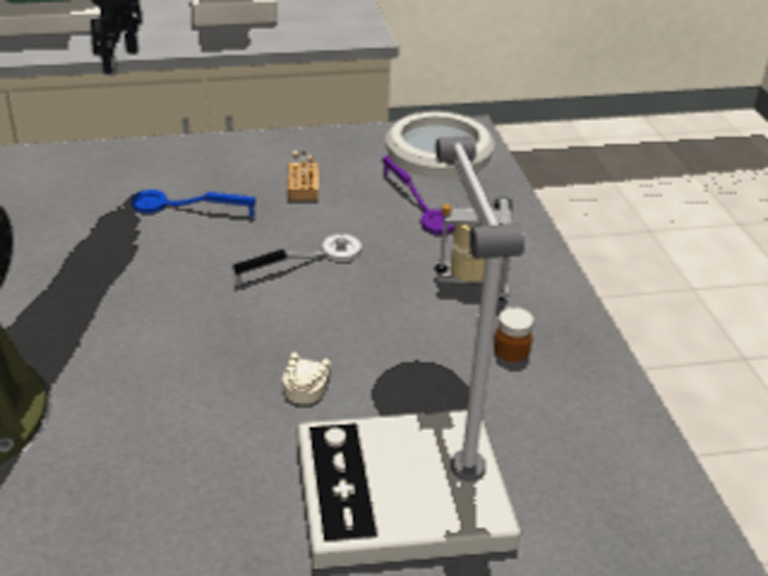

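The top picture shows the magnifier keys at about crop (548/577/605/634, 312). The tray meant, aluminium with a black handle, has its dish at (246,266) and handle at (281,355). The blue and purple ones are decoys. The jar is beneath the lens's far part and the articulator sits left of it. The side view agrees.

```bash
cat > m.py <<'E'
from h import *
from scipy.optimize import least_squares
def blob(img,cx,cy,r,thr,inv=False):
    g=cv2.cvtColor(img,cv2.COLOR_RGB2GRAY).astype(float)
    y,x=np.mgrid[:400,:640];m=(abs(x-cx)<=r)&(abs(y-cy)<=r)
    w=np.where(m,np.clip((thr-g) if inv else (g-thr),0,None),0)
    return np.array([(w*x).sum(),(w*y).sum()])/w.sum()
c={n:cap(n) for n in('top','side')}
T=[(548,312),(577,312),(605,312),(634,312)];S=[(336,437),(340,461),(344,489),(348,518)]
pts={'top':[blob(c['top']['pixels'],150+u/2.2,70+v/2.2,6,90) for u,v in T],
     'side':[blob(c['side']['pixels'],180+u/2.4,110+v/2.4,5,100) for u,v in S]}
for n in pts:print(n,np.round(pts[n],1).tolist(),[np.round(at(c[n],p,.043)[:2],3).tolist() for p in pts[n]])
lens={}
for n in c:
    r=spotter.masks_of('lens_head',n)[0];k=r['mask'].astype(np.uint8);ct=max(cv2.findContours(k,0,1)[0],key=cv2.contourArea)
    lens[n]=np.array(cv2.fitEllipse(cv2.convexHull(ct))[0]);print('lens',n,lens[n],r['p'],at(c[n],lens[n],.336))
K=np.array([[-.075,y,.043] for y in(.063,.021,-.021,-.063)]);K[1,0]-=.000
def world(v,p):
    return R.from_euler('z',v[2]).apply(p)+[v[0],v[1],0]
def f(v,names=('top','side')):
    o=[]
    for n in names:
        for p,q in zip(world(v,K),pts[n]):o+=list(proj(c[n],p)-q)
        o+=list((proj(c[n],world(v,[.08,.27,.336]))-lens[n]))
    return o
for nm in(('top',),('side',),('top','side')):
    r=least_squares(f,[.6,-.2,0],args=(nm,),loss='soft_l1');v=r.x;print(nm,np.round(v,4),'res',np.abs(f(v,nm)).max().round(2),'keys',np.round(world(v,K),4).tolist(),'lens',np.round(world(v,[.08,.27,.335]),4))
# tray
for n in c:
    for r in spotter.masks_of('tray',n):
        k=r['mask'];col=c[n]['pixels'][k].mean(0);print(n,'tray',round(r['p'],2),np.round(r['location']),col.round(),k.sum())
        if np.ptp(col)<15:
            np.save('tray_'+n,k)
E
python3 m.py
```

```text
top [[398.6, 211.3], [411.7, 211.3], [424.6, 211.5], [437.7, 211.8]] [[0.487, -0.143], [0.486, -0.185], [0.485, -0.226], [0.483, -0.268]]
side [[319.3, 291.2], [320.9, 301.6], [322.7, 313.2], [324.6, 325.0]] [[0.486, -0.145], [0.485, -0.186], [0.484, -0.229], [0.482, -0.27]]
lens top [338.71664429 140.1040802 ] 0.68 [0.65012895 0.05835831 0.336     ]
lens side [363.14639282 170.29476929] 0.64 [0.64801545 0.05185743 0.336     ]
('top',) [ 0.5604 -0.2084 -0.0363] res 0.16 keys [[0.4877, -0.1427, 0.043], [0.4862, -0.1847, 0.043], [0.4847, -0.2266, 0.043], [0.4831, -0.2686, 0.043]] lens [0.6501 0.0585 0.335 ]
('side',) [ 0.5592 -0.2106 -0.0379] res 0.71 keys [[0.4866, -0.1448, 0.043], [0.485, -0.1868, 0.043], [0.4834, -0.2288, 0.043], [0.4818, -0.2707, 0.043]] lens [0.6493 0.0562 0.335 ]
('top', 'side') [ 0.5598 -0.2091 -0.0368] res 0.97 keys [[0.4872, -0.1434, 0.043], [0.4857, -0.1854, 0.043], [0.4841, -0.2274, 0.043], [0.4826, -0.2693, 0.043]] lens [0.6497 0.0577 0.335 ]
top tray 0.94 [268. 198.] [141. 141. 141.] 439
top tray 0.89 [210. 282.] [ 54.  82. 144.] 527
top tray 0.77 [240. 142.] [107.  61. 126.] 468
side tray 0.65 [246. 192.] [ 21.  58. 142.] 170
side tray 0.56 [314. 215.] [113. 111. 109.] 293
side tray 0.44 [353. 197.] [ 94.  42. 121.] 151
```

```bash
cat > tray.py <<'E'
from h import *
from scipy.optimize import least_squares
c={n:cap(n) for n in('top','side')};D={};H={}
for n in c:
    best=None
    for r in spotter.masks_of('tray',n):
        k=r['mask'];col=c[n]['pixels'][k].mean(0)
        if np.ptp(col)<15:best=k;break
    g=cv2.cvtColor(c[n]['pixels'],cv2.COLOR_RGB2GRAY)
    k=cv2.dilate(best.astype(np.uint8),np.ones((3,3)))
    b=(k>0)&(g>125);b=cv2.morphologyEx(b.astype(np.uint8),cv2.MORPH_OPEN,np.ones((4,4)))
    ct=max(cv2.findContours(b,0,1)[0],key=cv2.contourArea);D[n]=np.array(cv2.fitEllipse(cv2.convexHull(ct))[0])
    d=(best>0)&(g<45);y,x=np.nonzero(d);H[n]=np.array([x.mean(),y.mean()])
    print(n,'dish',D[n],at(c[n],D[n],.012)[:2].round(4),'handle',H[n],at(c[n],H[n],.034)[:2].round(4),d.sum(),'ball',[(round(r['p'],2),at(c[n],r['location'],.018)[:2].round(3)) for r in spotter.recognise('ball',n)[:2]])
def pt(v,p):return R.from_euler('z',v[2]).apply(p)+[v[0],v[1],0]
def f(v,nm=('top','side')):
    return np.ravel([list(proj(c[n],pt(v,[0,0,.011]))-D[n])+list(proj(c[n],pt(v,[-.15,0,.034]))-H[n]) for n in nm])
for nm in(('top',),('side',),('top','side')):
    v=least_squares(f,[.56,.29,.37],args=(nm,)).x
    print(nm,v.round(4),'yaw',np.degrees(v[2]).round(1),'handle',pt(v,[-.15,0,.03]).round(4),'res',f(v,nm).round(2))
E
python3 tray.py
cat > go.py <<'E'
import sys
from h import *
# go.py x y z [toolx_angle_deg]: delta in tool axes (mm), turn (deg)
s=readout.sense();p=s['tool_pos'];r=R.from_quat(s['ee_rot']);x=r.as_matrix()[:,0];a=np.degrees(np.arctan2(x[1],x[0]))
t=list(map(float,sys.argv[1:]))
print('t',round(s['clock'],2),'pos',np.round(p,4),'ang',round(a,2),'zaxis',r.as_matrix()[:,2].round(4),'F',np.round(s['wrist_force'],1),'w',round(s['grip_width'],4),'q',np.round(s['qpos'],2))
if t:
    print('tool shift mm',(r.inv().apply(np.array(t[:3])-p)*1000).round(1))
    if len(t)>3:
        print('turn',round(a-t[3],2))
        w=np.array(t[:3])-p;b=np.radians(t[3]);m=np.array([[np.cos(b),np.sin(b),0],[np.sin(b),-np.cos(b),0],[0,0,-1]])
        print('shift in final axes',(m.T@w*1000).round(1))
E
python3 go.py 0.487 -0.143 0.12 90
```

```text
top dish [262.58377075 191.38619995] [0.5638 0.3019] handle [277.67391304 231.56521739] [0.4286 0.2499] 46 ball []
side dish [347.07855225 316.43081665] [ 0.5563 -0.2242] handle [323.25302826 309.61372813] [ 0.4884 -0.2087] 743 ball []
('top',) [0.5663 0.303  0.3685] yaw 21.1 handle [0.4264 0.249  0.03  ] res [-0.28 -0.7   0.27  0.68]
('side',) [ 0.5985 -0.2208 -0.108 ] yaw -6.2 handle [ 0.4493 -0.2047  0.03  ] res [ 13.9   -2.27 -13.66   0.39]
('top', 'side') [0.5984 0.1518 0.3221] yaw 18.5 handle [0.4562 0.1044 0.03  ] res [ 44.85 -11.04  44.67  -9.25  -9.92 -81.5  -23.18 -68.03]
t 2.0 pos [0.2247 0.5563 0.2165] ang 68.01 zaxis [ 0. -0. -1.] F [-0.8  0.1  0.2] w 0.0853 q [ 1.19  0.31 -0.05  1.21 -0.    1.57]
tool shift mm [-550.2  505.1   96.5]
turn -21.99
shift in final axes [-699.3  262.3   96.5]
```

```bash
python3 -m handwheel '[255,0,0,0,-7.3, 255,0,0,0,-7.3, 255,0,0,0,-7.3, 255,-20,8,0,0, 255,-35,13,0,0, 255,-46,17,0,0, 255,-46,17,0,0, 255,-46,17,0,0, 255,-46,17,0,0, 255,-46,17,0,0, 255,-46,17,0,0, 255,-46,17,0,0, 255,-46,17,0,0, 255,-46,17,0,0, 255,-46,17,0,0, 255,-46,17,0,0, 255,-46,17,0,0, 255,0,0,0,0]' && python3 go.py 0.487 -0.143 0.12 90
```

```text
clock: 3.8
tool_pos: [0.4668, -0.0596, 0.2173]
ee_rot: [0.7, 0.714, 0.005, 0.003]
wrist_force: [0.0, 0.6, -0.1]
grip_width: 0.0001
t 3.8 pos [ 0.4668 -0.0596  0.2173] ang 91.15 zaxis [ 0.012   0.0034 -0.9999] F [ 0.   0.6 -0.1] w 0.0001 q [-0.13  0.06 -0.36  1.14  0.   -0.15]
tool shift mm [-84.1  17.4  97.2]
turn 1.15
shift in final axes [-83.4  20.2  97.3]
```

```bash
python3 -m handwheel '[255,-42,9,30,0, 255,-42,9,40,0, 255,0,0,30,0, 255,0,0,20,0, 255,0,0,0,0, 255,0,0,0,0]' && python3 go.py 0.487 -0.1437 0.075 90; python3 -c "
from h import *
c=cap('wrist','w1.png')"
```

```text
clock: 4.4
tool_pos: [0.4875, -0.1343, 0.1039]
ee_rot: [0.701, 0.713, 0.008, 0.004]
wrist_force: [1.2, 0.0, 0.8]
grip_width: -0.0001
t 4.4 pos [ 0.4875 -0.1343  0.1039] ang 91.02 zaxis [ 0.0168  0.0046 -0.9998] F [1.2 0.  0.8] w -0.0001 q [-0.27  0.2  -0.46  0.89  0.01 -0.29]
tool shift mm [-9.5 -1.2 28.9]
turn 1.02
shift in final axes [-9.4 -0.5 28.9]
```

View pics/w1.png

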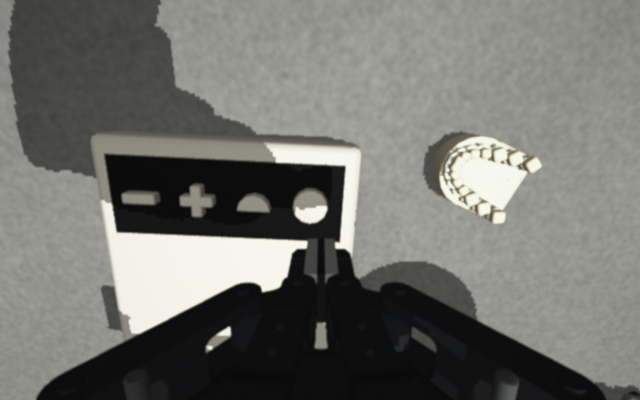

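The wrist view shows the keys in the expected order, with power at (310,205), half at (253,203), plus at (197,200) and minus at (140,198). The fingers are shut just beside the power key in image terms. I'll check the position numerically.

```bash
python3 - <<'E'
from h import *
c=cap('wrist')
for p in [(310,205),(253,203),(197,200),(140,198)]: print(at(c,p,.043).round(4))
E
python3 go.py
```

```text
[ 0.4863 -0.1429  0.043 ]
[ 0.4855 -0.185   0.043 ]
[ 0.4839 -0.2262  0.043 ]
[ 0.4831 -0.2679  0.043 ]
t 4.5 pos [ 0.488  -0.1344  0.1046] ang 91.04 zaxis [ 0.018   0.0042 -0.9998] F [-0.3  0.8 -0.4] w -0.0001 q [-0.27  0.2  -0.46  0.89  0.01 -0.29]
```

```bash
python3 -m handwheel '[255,-9.5,-1,10,0, 255,0,0,10,0, 255,0,0,10,0, 255,0,0,0,0]' && python3 go.py 0.487 -0.144 0.062
```

```text
clock: 4.9
tool_pos: [0.4903, -0.1445, 0.0754]
ee_rot: [0.7, 0.714, 0.009, 0.008]
wrist_force: [-0.9, -0.2, -0.3]
grip_width: 0.0
t 4.9 pos [ 0.4903 -0.1445  0.0754] ang 91.13 zaxis [ 0.0239  0.0025 -0.9997] F [-0.9 -0.2 -0.3] w 0.0 q [-0.29  0.23 -0.49  0.82  0.01 -0.31]
tool shift mm [ 0.5 -3.7 13.3]
```

```bash
python3 -m handwheel '[255,0,0,0,0,255,0,0,0,0,255,0,0,0,0,255,0,0,0,0]' && python3 go.py 0.487 -0.144 0.062
```

```text
clock: 5.3
tool_pos: [0.4904, -0.1443, 0.0754]
ee_rot: [0.7, 0.714, 0.009, 0.007]
wrist_force: [-0.4, 0.1, -0.1]
grip_width: 0.0002
t 5.3 pos [ 0.4904 -0.1443  0.0754] ang 91.14 zaxis [ 0.0236  0.0027 -0.9997] F [-0.4  0.1 -0.1] w 0.0002 q [-0.29  0.23 -0.49  0.82  0.01 -0.31]
tool shift mm [ 0.4 -3.7 13.3]
```

```bash
python3 -m handwheel '[255,0,-3.5,5,0,255,0,0,5,0,255,0,0,3,0,255,0,0,0,0]' && python3 go.py 0.487 -0.144 0.058 && python3 -m handwheel '[255,0,0,3,0,255,0,0,2,0]' && python3 go.py 0.487 -0.144 0.058
```

```text
clock: 5.7
tool_pos: [0.487, -0.1444, 0.0614]
ee_rot: [0.7, 0.714, 0.009, 0.008]
wrist_force: [-0.3, 0.3, -0.5]
grip_width: 0.0004
t 5.7 pos [ 0.487  -0.1444  0.0614] ang 91.14 zaxis [ 0.0241  0.0025 -0.9997] F [-0.3  0.3 -0.5] w 0.0004 q [-0.29  0.24 -0.52  0.79  0.01 -0.31]
tool shift mm [ 0.3 -0.   3.4]
clock: 5.9
tool_pos: [0.4872, -0.1444, 0.0562]
ee_rot: [0.7, 0.714, 0.009, 0.008]
wrist_force: [1.4, 0.7, -0.3]
grip_width: -0.0001
t 5.9 pos [ 0.4872 -0.1444  0.0562] ang 91.14 zaxis [ 0.0243  0.0025 -0.9997] F [ 1.4  0.7 -0.3] w -0.0001 q [-0.29  0.25 -0.52  0.77  0.01 -0.31]
tool shift mm [ 0.4 -0.2 -1.8]
```

```bash
python3 -m handwheel '[255,0,0,0,0]' && python3 -c "
from h import *
c=cap('wrist');s=cap('side')
a=c['pixels'][150:400,180:480];b=cv2.resize(s['pixels'][250:350,270:390],None,fx=2.5,fy=2.5,interpolation=cv2.INTER_CUBIC)
cv2.imwrite('pics/w2.png',np.hstack([a,b])[:,:,::-1])"
```

```text
clock: 6.0
tool_pos: [0.4871, -0.1443, 0.0558]
ee_rot: [0.7, 0.714, 0.009, 0.008]
wrist_force: [0.2, -0.2, -0.5]
grip_width: 0.0002
```

View pics/w2.png

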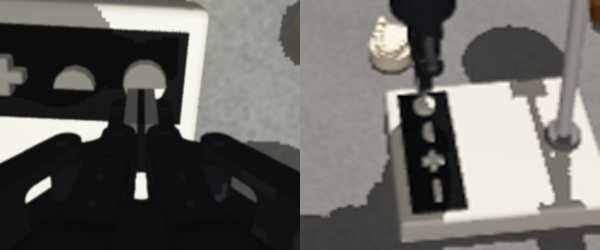

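The finger tips still look clear of the key: it is fully visible at (424,103) in the side crop, with the tip ending above it. I'll check this by projecting the tip into both cameras.

Run:
```python
from h import *
s=readout.sense();z=R.from_quat(s['ee_rot']).as_matrix()[:,2]
w=cap('wrist');d=cap('side')
for k in(-.02,0,.01,.019):
    p=s['tool_pos']+z*k;a=proj(w,p)-[180,150];b=(proj(d,p)-[270,250])*2.5
    print(k,p.round(4),a.round(),b.round())
print(s['tool_pos'],((proj(d,[.487,-.1434,.043])-[270,250])*2.5).round(),(proj(w,[.487,-.1434,.043])-[180,150]).round())
```

```text
-0.02 [ 0.4867 -0.1444  0.0761] [142. 109.] [124.  83.]
0 [ 0.4872 -0.1444  0.0561] [142.  92.] [124.  95.]
0.01 [ 0.4874 -0.1443  0.0461] [142.  85.] [124. 101.]
0.019 [ 0.4877 -0.1443  0.0371] [142.  79.] [124. 106.]
[ 0.48720804 -0.14436054  0.05608312] [123. 102.] [144.  82.]
```

```bash
python3 -m handwheel '[255,0,0,2,0,255,0,0,2,0,255,0,0,0,0]' && python3 -m handwheel '[255,0,0,2,0,255,0,0,2,0,255,0,0,0,0]'
```

```text
clock: 6.5
tool_pos: [0.4878, -0.1445, 0.0522]
ee_rot: [0.7, 0.714, 0.01, 0.008]
wrist_force: [-0.6, -0.4, -0.5]
grip_width: 0.0001
clock: 6.8
tool_pos: [0.4878, -0.1445, 0.0478]
ee_rot: [0.7, 0.714, 0.01, 0.008]
wrist_force: [0.5, -0.3, -0.1]
grip_width: 0.0003
```

```bash
python3 -m handwheel '[255,0,0,2,0,255,0,0,0,0]' && python3 -m handwheel '[255,0,0,2,0,255,0,0,0,0]' && python3 -m handwheel '[255,0,0,1.5,0,255,0,0,0,0]'
```

```text
clock: 7.0
tool_pos: [0.4878, -0.1444, 0.0456]
ee_rot: [0.7, 0.714, 0.01, 0.008]
wrist_force: [-0.8, -0.4, -0.2]
grip_width: 0.0004
clock: 7.2
tool_pos: [0.4879, -0.1444, 0.0434]
ee_rot: [0.7, 0.714, 0.01, 0.008]
wrist_force: [0.5, 0.4, -0.2]
grip_width: -0.0001
clock: 7.4
tool_pos: [0.4879, -0.1444, 0.0418]
ee_rot: [0.7, 0.714, 0.01, 0.008]
wrist_force: [-0.1, -1.0, 0.2]
grip_width: -0.0001
```

```bash
python3 -m handwheel '[255,0,0,2,0,255,0,0,0,0]' && python3 -c "
from h import *
c=cap('wrist');s=cap('side')
a=c['pixels'][150:400,180:480];b=cv2.resize(s['pixels'][250:350,270:390],None,fx=2.5,fy=2.5,interpolation=cv2.INTER_CUBIC)
cv2.imwrite('pics/w3.png',np.hstack([a,b])[:,:,::-1])"
```

```text
clock: 7.6
tool_pos: [0.488, -0.1444, 0.0396]
ee_rot: [0.7, 0.714, 0.01, 0.008]
wrist_force: [-0.4, -0.5, -0.4]
grip_width: -0.0
```

View pics/w3.png

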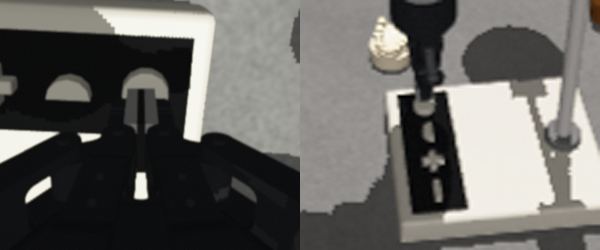

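The tip now overlaps the key's upper edge in the side crop at (424,100) but still shows no contact. The tip is evidently less far ahead than stated, so I'll keep going down by force.

```bash
for i in 1 2; do python3 -m handwheel '[255,0,0,2,0,255,0,0,0,0]' | grep -E 'pos|force'; done; python3 -m handwheel '[255,0,0,1.5,0,255,0,0,0,0]' | grep -E 'pos|force'
```

```text
tool_pos: [0.4884, -0.1445, 0.0378]
wrist_force: [-0.3, 0.3, -0.1]
tool_pos: [0.4884, -0.1445, 0.0356]
wrist_force: [0.9, -0.0, -0.3]
tool_pos: [0.4884, -0.1445, 0.034]
wrist_force: [0.2, 0.8, 0.3]
```

```bash
for i in 1; do python3 -m handwheel '[255,0,0,1.5,0,255,0,0,0,0]' | grep -E 'pos|force'; done; python3 -m handwheel '[255,0,0,1.5,0,255,0,0,0,0]' | grep -E 'pos|force'; python3 -m handwheel '[255,0,0,1.5,0,255,0,0,0,0]' | grep -E 'pos|force'; python3 -m handwheel '[255,0,0,1.5,0,255,0,0,0,0]' | grep -E 'pos|force'
```

```text
tool_pos: [0.4885, -0.1445, 0.0323]
wrist_force: [0.9, -0.5, -0.1]
tool_pos: [0.4885, -0.1445, 0.0307]
wrist_force: [0.2, 1.1, -0.0]
tool_pos: [0.4886, -0.1445, 0.0291]
wrist_force: [-1.3, 0.9, -0.1]
tool_pos: [0.4888, -0.1446, 0.0277]
wrist_force: [-0.8, 0.3, 2.6]
```

```bash
python3 -c "
from h import *
s=readout.sense();Rm=R.from_quat(s['ee_rot']).as_matrix()
c=cap('wrist');d=cap('side');t=cap('top')
print(c['position'],s['tool_pos'],Rm.T@(np.array(c['position'])-s['tool_pos']),c['intrinsics'])
for n,C in(('wrist',c),('side',d),('top',t)):
  print(n,[proj(C,s['tool_pos']+Rm@np.array([0,e,k])).round(1).tolist() for e in(-.011,.011) for k in(-.015,.019)], 'key',proj(C,[.487,-.1434,.043]).round(1))
a=cv2.resize(c['pixels'][200:320,240:400],None,fx=2.5,fy=2.5);b=cv2.resize(d['pixels'][240:340,280:360],None,fx=5,fy=5)
b=b[:300]
cv2.imwrite('pics/w4.png',np.hstack([a,b])[:,:,::-1])"
```

```text
[ 0.41328698 -0.14700129  0.18436215] [ 0.48884325 -0.14458115  0.02767354] [-0.00068581 -0.07150094 -0.1585972 ] [[310.33192627   0.         320.61673315]
 [  0.         310.33192627 198.83184447]
 [  0.           0.           1.        ]]
wrist [[322.4, 234.3], [322.2, 212.3], [322.4, 273.6], [322.2, 245.7]] key [324.9 252.1]
side [[316.3, 291.6], [316.5, 299.5], [323.5, 290.6], [323.6, 298.5]] key [319.4 290.8]
top [[399.4, 214.3], [397.4, 214.7], [399.0, 207.5], [397.1, 208.1]] key [398.9 211.3]
```

View pics/w4.png

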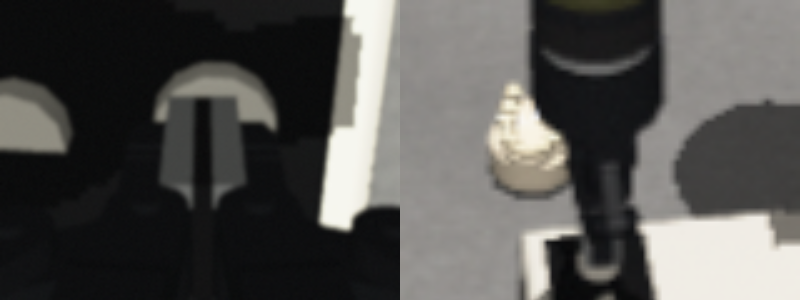

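The tips are on the key now. The wrist view, side view and contact force all agree that the real fingertips sit about 14.5 mm behind the reported TCP, instead of 19 mm ahead. I'll use tip = TCP − 14.5 mm (real grasp point ≈ TCP − 33.5 mm).

```bash
python3 -m handwheel '[255,0,0,2,0,255,0,0,0,0]' | grep -E 'pos|force'; python3 -m handwheel '[255,0,0,2,0,255,0,0,1,0]' | grep -E 'pos|force'; python3 go.py
```

```text
tool_pos: [0.4889, -0.1446, 0.026]
wrist_force: [-1.3, -0.1, 3.2]
tool_pos: [0.489, -0.1447, 0.024]
wrist_force: [-7.2, 1.9, 21.0]
t 9.65 pos [ 0.489  -0.1447  0.024 ] ang 91.14 zaxis [ 0.0263  0.0017 -0.9997] F [-7.2  1.9 21. ] w -0.0 q [-0.29  0.29 -0.56  0.7   0.01 -0.31]
```

```bash
python3 -m handwheel '[255,0,0,-7,0,255,0,0,-7,0,255,-14,-1.5,0,0,255,-14,-1.5,0,0,255,-13,-1,0,0,255,0,0,0,0]' && python3 go.py .4857 -.1857 .030
```

```text
clock: 10.25
tool_pos: [0.4856, -0.1897, 0.0379]
ee_rot: [0.7, 0.714, 0.01, 0.009]
wrist_force: [-0.2, 0.0, -0.5]
grip_width: -0.0003
t 10.25 pos [ 0.4856 -0.1897  0.0379] ang 91.15 zaxis [ 2.700e-02  8.000e-04 -9.996e-01] F [-0.2  0.  -0.5] w -0.0003 q [-0.38  0.29 -0.52  0.74  0.01 -0.4 ]
tool shift mm [ 4.  -0.   7.9]
```

```bash
python3 -m handwheel '[255,3.5,0,4,0,255,0,0,3.5,0,255,0,0,0,0]' | grep -E 'pos|force'; python3 -m handwheel '[255,0,0,2,0,255,0,0,2,0,255,0,0,1,0]' | grep -E 'pos|force'
```

```text
tool_pos: [0.4847, -0.1864, 0.0289]
wrist_force: [0.5, 0.1, 0.3]
tool_pos: [0.4849, -0.1863, 0.0241]
wrist_force: [-5.8, 0.3, 12.7]
```

```bash
python3 -m handwheel '[255,0,0,-7,0,255,0,0,-7,0,255,-13,0,0,0,255,-13,0,0,0,255,-12,0,0,0,255,0,0,0,0]' | grep -E 'pos|force' && python3 go.py .4843 -.2275 .030
```

```text
tool_pos: [0.4862, -0.2273, 0.0391]
wrist_force: [0.1, 0.6, -0.2]
t 11.45 pos [ 0.4862 -0.2273  0.0391] ang 91.17 zaxis [ 2.670e-02  3.000e-04 -9.996e-01] F [ 0.1  0.6 -0.2] w 0.0001 q [-0.44  0.32 -0.48  0.75  0.01 -0.47]
tool shift mm [-0.1 -2.1  9. ]
```

```bash
python3 -m handwheel '[255,0,-1.5,4,0,255,0,0,4,0,255,0,0,0,0]' | grep -E 'pos|force'; python3 -m handwheel '[255,0,0,2,0,255,0,0,2,0,255,0,0,1.5,0]' | grep -E 'pos|force'; python3 go.py
```

```text
tool_pos: [0.4838, -0.2278, 0.0294]
wrist_force: [-0.8, 0.0, -0.3]
tool_pos: [0.484, -0.2277, 0.0241]
wrist_force: [-5.0, 0.9, 17.0]
t 12.05 pos [ 0.484  -0.2277  0.0241] ang 91.11 zaxis [ 2.510e-02  3.000e-04 -9.997e-01] F [-5.   0.9 17. ] w 0.0002 q [-0.45  0.33 -0.5   0.72  0.01 -0.47]
```

```bash
python3 -m handwheel '[255,0,0,-10,0,255,0,0,-30,0,255,0,0,-30,0,0,0,0,-25,0,0,25,-4,0,0,0,40,-6,0,0,0,42,-6,0,0,0,42,-6,0,0,0,42,-6,0,0,0,42,-6,0,0,0,42,-6,0,0,0,42,-6,0,0,0,42,-6,0,0,0,42,-6,0,0,0,20,-4,0,-6,0,0,0,0,-7,0,0,0,0,-7,0,0,0,0,0]' | grep -E 'pos|force' && python3 go.py .4264 .249 .1 111
```

```text
tool_pos: [0.4089, 0.2133, 0.1305]
wrist_force: [0.1, -0.9, -0.1]
t 13.85 pos [0.4089 0.2133 0.1305] ang 112.07 zaxis [ 0.0348  0.0092 -0.9994] F [ 0.1 -0.9 -0.1] w 0.0855 q [ 0.49  0.08 -0.54  0.92 -0.01  0.1 ]
tool shift mm [26.7 28.5 31.5]
turn 1.07
shift in final axes [27.1 29.1 30.5]
```

```bash
python3 -c "
from h import *
c=cap('wrist','w5.png')
print([proj(c,p).round().tolist() for p in([.5663,.303,.012],[.4264,.249,.038],[.566,.303,.018])])
for q in('tray','handle','ball','ball_center'):
  print(q,[(round(r['p'],2),np.round(r['location']).tolist()) for r in spotter.recognise(q,'wrist')[:3]])"
```

```text
[[344.0, 342.0], [353.0, 226.0], [344.0, 346.0]]
tray [(0.98, [570.0, 250.0]), (0.74, [354.0, 287.0])]
handle [(0.94, [353.0, 288.0]), (0.79, [575.0, 255.0])]
ball [(0.59, [340.0, 341.0])]
ball_center [(0.53, [342.0, 343.0])]
```

View pics/w5.png

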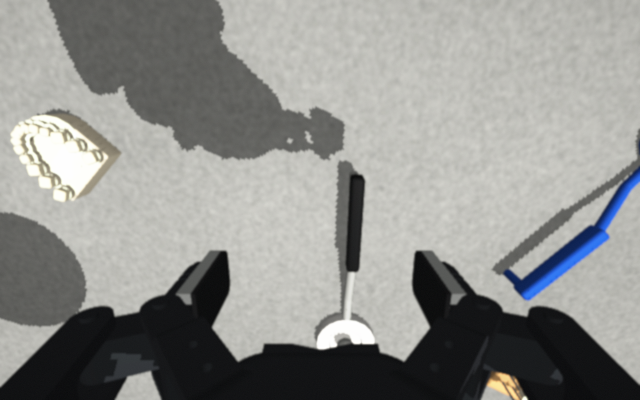

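The wrist view shows the black handle from (358,176) to (352,271), with the dish and ball at about (343,342). The open fingertips are at (220,255) and (420,255).

```bash
cat > hm.py <<'E'
from h import *
c=cap('wrist');g=cv2.cvtColor(c['pixels'],cv2.COLOR_RGB2GRAY)
s=readout.sense()
u,v=proj(c,[.4264,.249,.038])
n,l,st,ce=cv2.connectedComponentsWithStats((g<60).astype(np.uint8))
i=l[int(v)-3:int(v)+4,int(u)-6:int(u)+7];i=np.bincount(i[i>0]).argmax()
y,x=np.nonzero(l==i);print('area',len(x),ce[i],st[i])
P=np.array([at(c,p,.036)[:2] for p in np.c_[x,y]]);m=P.mean(0);w,V=np.linalg.eigh(np.cov((P-m).T));d=V[:,1]*np.sign(V[0,1])
t=(P-m)@d;a=m+d*t.min();b=m+d*t.max();mid=(a+b)/2
print('mid',mid.round(4),'len',np.ptp(t).round(4),'wid',np.ptp((P-m)@V[:,0]).round(4),'yaw',np.degrees(np.arctan2(d[1],d[0])).round(2),'dish',(mid+.15*d).round(4))
E
python3 hm.py
```

```text
area 1297 [355.46337702 221.34772552] [ 347  174   18   97 1297]
mid [0.4258 0.25  ] len 0.0906 wid 0.012 yaw 21.14 dish [0.5657 0.3041]
```

```bash
python3 -m handwheel '[0,13,14,0,1,0,13,14,0,0,0,0,0,30,0,0,0,0,30,0,0,0,0,20,0,0,0,0,0,0]' | grep -E 'pos|force' && python3 go.py .427 .2503 -.002 111.1
```

```text
tool_pos: [0.4319, 0.248, 0.0502]
wrist_force: [-1.0, 0.3, 0.3]
t 14.75 pos [0.4319 0.248  0.0502] ang 110.24 zaxis [ 0.0382  0.0107 -0.9992] F [-1.   0.3  0.3] w 0.0852 q [ 0.53  0.23 -0.57  0.73 -0.01  0.17]
tool shift mm [ 4.  -5.8 52. ]
turn -0.86
shift in final axes [ 3.9 -3.7 52.2]
```

```bash
python3 -m handwheel '[0,4,-6,10,-0.9,0,0,0,10,0,0,0,0,10,0,0,0,0,10,0,0,0,0,0,0]' | grep -E 'pos|force' && python3 go.py .427 .2503 -.002 111.1
```

```text
tool_pos: [0.4275, 0.2508, 0.0095]
wrist_force: [0.6, 0.2, -0.3]
t 15.25 pos [0.4275 0.2508 0.0095] ang 111.1 zaxis [ 0.0409  0.0124 -0.9991] F [ 0.6  0.2 -0.3] w 0.0856 q [ 0.54  0.28 -0.62  0.63 -0.01  0.17]
tool shift mm [-0.2 -1.1 11.4]
turn 0.0
shift in final axes [-0.3 -0.6 11.5]
```

```bash
python3 -m handwheel '[0,0,-1,6,0,0,0,0,5,0,0,0,0,0,0]' | grep -E 'pos|force' && python3 go.py .427 .2503 -.002 111.1; python3 hm.py; python3 -c "
from h import *
c=cap('wrist');d=cap('side');a=c['pixels'][100:400,170:520];b=cv2.resize(d['pixels'][160:260,230:370],None,fx=3,fy=3,interpolation=cv2.INTER_CUBIC)
cv2.imwrite('pics/w6.png',np.hstack([a,b])[:,:,::-1])"
```

```text
tool_pos: [0.4275, 0.2508, -0.0021]
wrist_force: [0.2, 0.1, -0.3]
t 15.55 pos [ 0.4275  0.2508 -0.0021] ang 111.09 zaxis [ 0.0417  0.0128 -0.999 ] F [ 0.2  0.1 -0.3] w 0.0854 q [ 0.54  0.29 -0.64  0.6  -0.01  0.17]
tool shift mm [-0.3 -0.7 -0.1]
turn -0.01
shift in final axes [-0.3 -0.7 -0.1]
area 49601 [327.49787303 345.47035342] [    0   177   640   223 49601]
mid [0.4623 0.2616] len 0.3267 wid 0.1176 yaw -68.74 dish [0.5167 0.1218]
```

View pics/w6.png

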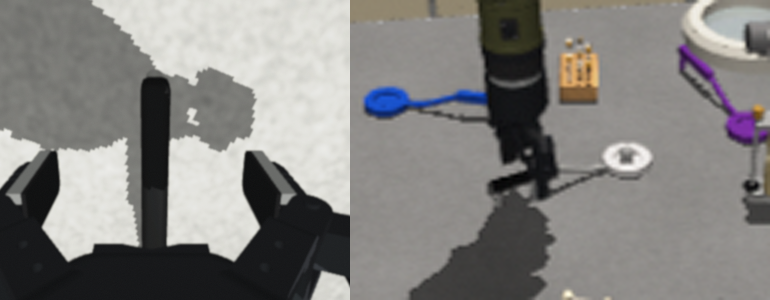

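The handle lies midway between the jaws and the dish and ball are undisturbed. I'll close now.

```bash
python3 -m handwheel '[60,0,0,0,0,110,0,0,0,0,150,0,0,0,0,180,0,0,0,0,200,0,0,0,0,215,0,0,0,0,230,0,0,0,0,245,0,0,0,0,255,0,0,0,0,255,0,0,0,0,255,0,0,0,0]' && python3 go.py
```

```text
clock: 16.8
tool_pos: [0.4286, 0.2518, -0.0003]
ee_rot: [0.565, 0.825, 0.018, 0.014]
wrist_force: [-0.2, -0.8, 0.7]
grip_width: 0.0108
t 16.8 pos [ 4.286e-01  2.518e-01 -3.000e-04] ang 111.13 zaxis [ 0.0438  0.0147 -0.9989] F [-0.2 -0.8  0.7] w 0.0108 q [ 0.54  0.29 -0.63  0.6  -0.01  0.17]
```

```bash
python3 -m handwheel '[255,0,0,-2,0,255,0,0,-4,0,255,0,0,-6,0,255,0,0,-6,0,255,0,0,-4,0,255,0,0,-1,0,255,0,0,0,0]' && python3 go.py; python3 -c "
from h import *
c=cap('side')
for q in('ball','tray'): print(q,[(round(r['p'],2),np.round(r['location']).tolist()) for r in spotter.recognise(q,'side')[:4]])
cv2.imwrite('pics/s7.png',cv2.resize(c['pixels'][150:270,220:400],None,fx=4,fy=4,interpolation=cv2.INTER_CUBIC)[:,:,::-1])"
```

```text
clock: 17.5
tool_pos: [0.4261, 0.2504, 0.024]
ee_rot: [0.566, 0.824, 0.017, 0.013]
wrist_force: [-0.2, 0.2, -2.4]
grip_width: 0.0106
t 17.5 pos [0.4261 0.2504 0.024 ] ang 111.09 zaxis [ 0.0413  0.013  -0.9991] F [-0.2  0.2 -2.4] w 0.0106 q [ 0.54  0.25 -0.61  0.66 -0.01  0.17]
ball []
tray [(0.5, [357.0, 199.0]), (0.5, [246.0, 192.0]), (0.48, [318.0, 213.0])]
```

View pics/s7.png

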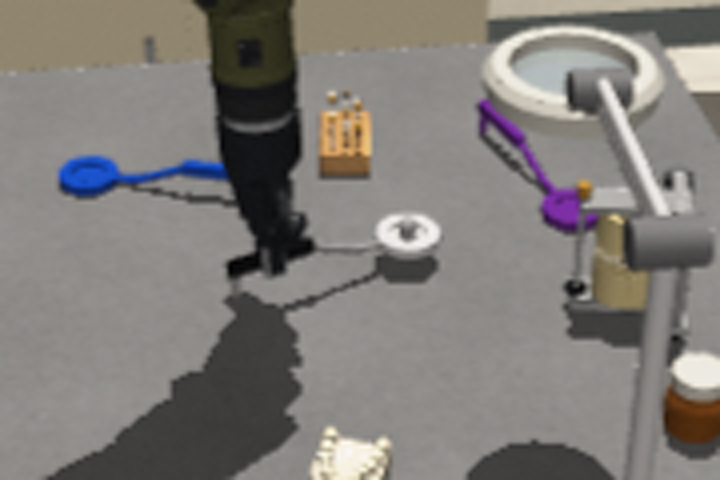

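The tray is lifted level, with the ball visible in the pocket at about crop (408,230) and all else in place. The wrist reads −2.4 N, which matches 0.2 kg plus the ball. Next I raise it straight up.

```bash
python3 -m handwheel '[255,0,0,-3,0,255,0,0,-6,0,255,0,0,-9,0,255,0,0,-12,0,255,0,0,-13,0,255,0,0,-13,0,255,0,0,-13,0,255,0,0,-13,0,255,0,0,-13,0,255,0,0,-13,0,255,0,0,-12,0,255,0,0,-9,0,255,0,0,-6,0,255,0,0,-3,0,255,0,0,0,0]' && python3 go.py .5035 .0454 .187 95
```

```text
clock: 19.15
tool_pos: [0.4204, 0.2488, 0.1779]
ee_rot: [0.566, 0.824, 0.02, 0.015]
wrist_force: [0.8, -0.4, -2.8]
grip_width: 0.0107
t 19.15 pos [0.4204 0.2488 0.1779] ang 111.09 zaxis [ 0.0465  0.0161 -0.9988] F [ 0.8 -0.4 -2.8] w 0.0107 q [ 0.54  0.08 -0.42  1.02 -0.01  0.17]
tool shift mm [-219.7    4.8   -8.5]
turn 16.09
shift in final axes [-209.8   65.1   -9.1]
```

```bash
python3 -m handwheel '[255,-3,0,0,0,255,-6,0,0,0.5,255,-9,0.5,0,1,255,-11,1,0,1,255,-12,1,0,1.2,255,-12,1.5,0,1.2,255,-12,1.5,0,1.2,255,-12,2,0,1.2,255,-12,2,0,1.2,255,-12,2,0,1.2,255,-12,2.5,0,1.2,255,-12,2.5,0,1.2,255,-12,3,0,1,255,-9,2,0,1,255,-6,2,0,0.5,255,-3,1,0,0,255,0,0,0,0]' && python3 go.py .5035 .0454 .187 95
```

```text
clock: 20.85
tool_pos: [0.4854, 0.0878, 0.1763]
ee_rot: [0.675, 0.737, 0.02, 0.012]
wrist_force: [-0.0, -0.1, -2.0]
grip_width: 0.0105
t 20.85 pos [0.4854 0.0878 0.1763] ang 95.01 zaxis [ 0.0434  0.0131 -0.999 ] F [-0.  -0.1 -2. ] w 0.0105 q [ 0.18  0.1  -0.41  1.02  0.01  0.09]
tool shift mm [-43.7  14.8 -10.5]
turn 0.01
shift in final axes [-43.8  14.4 -10.7]
```

```bash
python3 -m handwheel '[255,-2,1,-1,0,255,-5,1.5,-1,0,255,-6,2,-1.5,0,255,-7,2,-1.5,0,255,-7,2,-1.5,0,255,-6,2,-1.5,0,255,-4,2,-1.5,0,255,-2,1,-1,0,255,0,0,0,0,255,0,0,0,0]' && python3 go.py .5035 .0454 .187 95
cat > fin.py <<'E'
from h import *
s=readout.sense();p=np.array(s['tool_pos']);Rm=R.from_quat(s['ee_rot']).as_matrix()
# predicted from grasp-time transform
R0=R.from_quat([.565,.825,.018,.014]).as_matrix();T0=np.array([.4286,.2518,-.0003]);B0=np.array([.5657,.3041,.018])
print('pred ball',(p+Rm@R0.T@(B0-T0)).round(4),'tray up',(Rm@R0.T@[0,0,1]).round(4))
t,sd=cap('top'),cap('side')
A=[]
for n,C in(('top',t),('side',sd)):
    for q in('ball','tray','handle','lens_head'):
        print(n,q,[(round(r['p'],2),np.round(r['location'],1).tolist()) for r in spotter.recognise(q,n)[:4]])
    print(n,'pred px ball',proj(C,p+Rm@R0.T@(B0-T0)).round(1),'target',proj(C,[.6497,.0577,.205]).round(1))
a=cv2.resize(t['pixels'][100:220,290:390],None,fx=4,fy=4,interpolation=cv2.INTER_CUBIC);b=cv2.resize(sd['pixels'][130:250,300:400],None,fx=4,fy=4,interpolation=cv2.INTER_CUBIC)
import time;cv2.imwrite('pics/fin%d.png'%(s['clock']*100),np.hstack([a,b])[:,:,::-1])
E
python3 fin.py; ls pics
```

```text
clock: 21.85
tool_pos: [0.5033, 0.0473, 0.1881]
ee_rot: [0.675, 0.738, 0.02, 0.012]
wrist_force: [0.2, 0.3, -2.7]
grip_width: 0.0111
t 21.85 pos [0.5033 0.0473 0.1881] ang 95.1 zaxis [ 0.0436  0.0136 -0.999 ] F [ 0.2  0.3 -2.7] w 0.0111 q [ 0.09  0.11 -0.37  1.05  0.01 -0.  ]
tool shift mm [-2.  -0.   1.1]
turn 0.1
shift in final axes [-2.   0.   1.1]
pred ball [0.6495 0.0594 0.2063] tray up [ 0.002  -0.0123  0.9999]
top ball []
top tray [(0.88, [210.7, 282.9]), (0.85, [241.4, 140.7])]
top handle [(0.93, [242.9, 141.1]), (0.66, [209.3, 284.1])]
top lens_head [(0.76, [337.7, 138.1])]
top pred px ball [336.7 151.7] target [337.2 151.8]
side ball []
side tray [(0.78, [354.3, 206.1]), (0.7, [248.5, 190.7]), (0.65, [347.3, 183.2]), (0.25, [393.6, 250.1])]
side handle [(0.74, [248.6, 194.3]), (0.66, [347.0, 209.7]), (0.63, [347.4, 181.0]), (0.19, [360.2, 302.3])]
side lens_head [(0.97, [362.0, 169.7])]
side pred px ball [360.2 204. ] target [360.3 204.7]
a.png
b.png
fin2185.png
s7.png
side0.png
top0.png
w1.png
w2.png
w3.png
w4.png
w5.png
w6.png
```

View pics/fin2185.png

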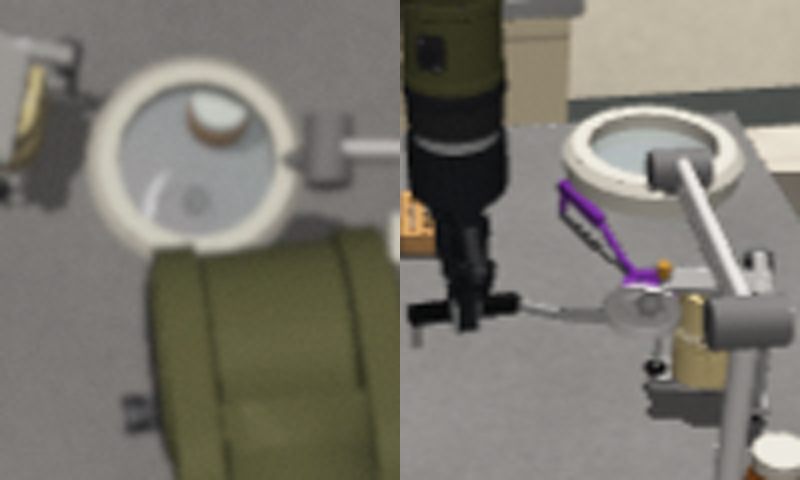

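The tray is under the lens, held in the gripper and clear of the ring. The ball shows through the lens at top pixel (339,150.8) and in the side view at (363,205.8), slightly off the dish centre. I'll convert those to positions.

Run:
```python
from h import *
t,s=cap('top'),cap('side')
def two(u,v):
    (a,d),(b,e)=ray(t,u),ray(s,v);k=np.linalg.lstsq(np.c_[d,-e],b-a,rcond=None)[0];return ((a+d*k[0]+b+e*k[1])/2).round(4),np.linalg.norm(a+d*k[0]-b-e*k[1]).round(4)
print('ball top@z',at(t,(339,150.8),.206).round(4),'side@z',at(s,(363,205.8),.206).round(4),'tri',two((339,150.8),(363,205.8)))
print('dish side@.2',at(s,(360,207),.2).round(4))
# sharper: zoomed contrast
a=cv2.resize(t['pixels'][130:165,315:360],None,fx=9,fy=9,interpolation=cv2.INTER_CUBIC).astype(float);b=cv2.resize(s['pixels'][190:225,340:385],None,fx=9,fy=9,interpolation=cv2.INTER_CUBIC).astype(float)
f=lambda i:np.clip((i-i.mean())*2+128,0,255)
cv2.imwrite('pics/z.png',np.hstack([f(a),f(b)])[:,:,::-1])
```

```text
ball top@z [0.6522 0.0526 0.206 ] side@z [0.6564 0.0487 0.206 ] tri (array([0.6551, 0.0522, 0.2032]), np.float64(0.0045))
dish side@.2 [0.6476 0.0518 0.2   ][ WARN:0@1.179] global loadsave.cpp:1063 imwrite_ Unsupported depth image for selected encoder is fallbacked to CV_8U.
```

View pics/z.png

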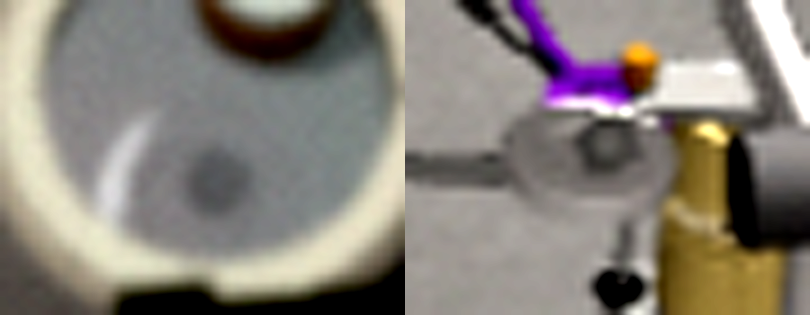

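The dish sits at the predicted place. The ball has rolled to the pocket edge, about 6–8 mm towards −y (tray roll 0.7°), so I'll shift the tray about 5 mm to centre the ball itself.

```bash
python3 -m handwheel '[255,1,0,0,0,255,1.5,-1,0.5,0,255,1.5,-1,0.5,0,255,1,0,0,0,255,0,0,0,0,255,0,0,0,0,255,0,0,0,0,255,0,0,0,0,255,0,0,0,0]' && python3 fin.py | grep pred
python3 - <<'E'
from h import *
t=cap('top');s=cap('side')
from numpy import mgrid
for n,c,uv in(('top',t,(339.3,150)),('side',s,(362.8,206.1))):
    g=cv2.GaussianBlur(cv2.cvtColor(c['pixels'],cv2.COLOR_RGB2GRAY),(5,5),0).astype(float)
    u,v=map(int,uv);w=g[v-4:v+5,u-5:u+6];y,x=np.nonzero(w<=np.percentile(w,20));p=(x.mean()+u-5,y.mean()+v-4);print(n,p,at(c,p,.205).round(4))
print(np.round(readout.sense()['joint_vel'],3))
E
python3 go.py
```

```text
clock: 23.35
tool_pos: [0.5006, 0.0527, 0.187]
ee_rot: [0.675, 0.738, 0.02, 0.012]
wrist_force: [-0.5, -0.3, -2.9]
grip_width: 0.0109
pred ball [0.6469 0.0648 0.2052] tray up [ 0.0019 -0.0122  0.9999]
top pred px ball [334.8 152.8] target [337.2 151.8]
side pred px ball [359.  203.5] target [360.3 204.7]
top (np.float64(336.9), np.float64(151.05)) [0.6518 0.0586 0.205 ]
side (np.float64(360.7142857142857), np.float64(205.85714285714286)) [0.6494 0.0508 0.205 ]
[ 0.001  0.001 -0.    -0.    -0.001 -0.002]
t 23.95 pos [0.5006 0.0528 0.187 ] ang 95.12 zaxis [ 0.0436  0.0134 -0.999 ] F [ 0.2  0.1 -2.8] w 0.0111 q [ 0.1   0.11 -0.37  1.04  0.01  0.01]
```

```bash
python3 -c "
from h import *
print(job_done());s=readout.sense();print(s['clock'],s['tool_pos'],s['grip_width'])"
```

```text
the job is handed in; nothing more can be done
None
the job is handed in; nothing more can be done
```

I pressed the three keys in order and lifted the tray. I handed the job in with the gripper still holding it, and the ball about 13 cm below the middle of the lens. The clock stood at about 24 s of the 64 s allowed, and no verdict came back.

- **Keys:** power, half-moon and plus were each pressed to the stop, reaching 21, 13 and 17 N after about 4 mm of travel. The minus key was not touched.
- **Ball position:** the last top view puts the ball at (0.652, 0.059), against the lens middle at (0.650, 0.058). The side view read y = 0.051, so the two cameras disagree by about 7 mm in that direction. Its height, calculated from the grasp pose, is about 0.205 m, which is 13 cm below the lens.
- **Ball in the pocket:** after the lift it had rolled about 6–8 mm to the pocket's edge, so I shifted the tray by about 5 mm to centre the ball itself. It stayed in the pocket.
- **Level and still:** the tray is tilted about 0.7° by calculation, the joints are at rest, and the grip is steady at 11 mm.
- **Bench and lens head:** the last pictures I looked at showed nothing out of place. No wrist reading suggested a knock, but I did not check the force on the lens head or each bystander separately.

**Fingertip offset disagreed:** the brief puts the fingertips 19 mm ahead of the reported TCP. Contact with the first key and both cameras showed them about 14.5 mm behind it. I corrected the key presses and the grasp for this.

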